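Latch the sprung sample carriage and start a scan from the keypad

ROBOT

A 6-joint arm with a two-finger parallel gripper is mounted at the origin on the work surface. World frame = base frame: x ahead of the robot, y to its left, z up, the work surface at z = 0. Lengths are in m, angles in degrees, forces in N, time in s.
With the tool pointing down it reaches from about 0.25 to 0.725 m from the base axis. Payload 9.7 kg.
Tool frame: the origin (TCP) lies at the very end of the fingers, on their centre line; the grasp point (between the pads) lies 19 mm behind it (bot.pinch_z is the distance from the TCP to the grasp point, in m); x points along the fingers, z is the direction in which the jaws open and shut, and the axes are right-handed (so a half turn about x gives the same grasp; the last joint's range is limited). The gripper opens to 85 mm and grips with 20 to 120 N. Pads are 22 mm wide; open, the fingers measure 114 mm over their backs; the gripper's body (76 mm by 85 mm) begins 54 mm behind the grasp point. The pads swing forward as they close: fully open they stand 13 mm farther back than shut.
Start: joints at [-73.797, 4.979, 10.078, 95.1, 0, 90], TCP at [0.153, -0.528, 0.231] pointing down, gripper open.
Joint ranges: [-179.16, 179.16], [-48.56, 103.87], [-65.8, 70.77], [-126.05, 130.52], [-82.76, 87.17], [-180, 180]. Speed limits (degrees/s): [127.2, 127.2, 147.25, 180, 180, 180].

INTERFACE

Orientations are given as [roll, pitch, yaw] about the fixed x, y, z axes, in that order (R = Rz(yaw) Ry(pitch) Rx(roll)).
In Python, from workcell import bot gives the robot as it stands.
- The arm moves only by the tool play_rows, never from a script. Its argument "rows" is a list of rows, each a list of 3 entries, a list of its own where there are three numbers: the shift along the tool's x, y, z in cm, then the turn about the tool's x in degrees, then the finger opening in cm, from 0 to 8.54. A call has 1 to 12 rows; each row is the pose to reach, as a shift and turn from the pose commanded when the call began, along the tool's axes at that moment; what a row does not reach only later rows make up. A row lasts 1/12 s, in which the tool goes at most 41.7 mm and 7.16 degrees, less where a joint would pass 70% of its speed; a pose out of reach is approached as far as the arm can. A call with a gripper value outside its range is refused whole. The fingers move at their own pace and stop on an object; "squeeze" is the grip in N (left out, the last holds). Time passes only in rows, so rows that repeat a pose let the fingers close. It gives the time, the measured TCP pose, the force and the opening at its end, in the units of the state.
- bot.get_obs(): the state, without advancing time (a new reading comes with each control period).
- bot.camera(name): name is "side" or "top" or "wrist"; returns (picture, depth): 384x512x3 uint8, blue, green, red; 384x512 float32, m along the optical axis (not along the pixel's ray), 0 where there is no reading.
- bot.camera_model(name): a dict with "fx", "fy", "cx", "cy" (pixels), "k1" (the pictures are not rectified: a ray, as slopes to the right and down, at radius r is drawn at 1 + k1 r^2 times it, then the intrinsics apply), "origin" and "attitude" of the camera in the world; the wrist camera has in their place "mount" (4x4, takes a point from camera to tool coordinates, whose origin is the TCP and whose axes are the tool frame's). Camera axes: x right, y down, z forward; pixel columns grow to the right and rows downward; lengths in m; the calibration is good to about 2 mm. A picture is of the moment at which its call begins: read the wrist's pose just before it. camera_model takes no time and is no camera call.
- bot.job_done(): hands the job in, once; it reports no verdict.
The state is a dict: "time": time; "q": joint angles; "qd": joint speeds; "joint_efforts": joint torques, N m; "ee_pos": TCP position; "tcp_rot": TCP orientation; "wrist_force": force on the tool from outside, world axes, zero at the start; "torque": the same for the moment, N m; "opening": finger opening in m.
Only numpy, scipy, OpenCV 4.12 (cv2) and the standard library are available. Lean on these libraries where they do the work, as an engineer would, in place of code of your own. Each camera call takes 0.05 s, during which the arm holds its last target.

TASK

Get the sample scanned: push the sprung sample carriage in under the scan head until the stage's spring pin drops into its notch and holds it there. Then, on the controller, press the round key, the square key and the long bar key in that order, one at a time, each fully down for a moment before letting it come up again. No key may be pressed before the carriage is held; leave the triangular key and the loose things on the bench where they are.

Things in the scene. Friction and masses are not known exactly. Their poses are not given: they have to be found in the camera images.
- stage: fixed scan stage: dark base plate 260 x 110 x 12 mm, origin at the centre of its underside; its x axis is the direction in which the carriage is pushed (from the robot side away). A low bridge 110 mm wide and 104 mm high, with the scan head, stands at stage x = 70 to 100 mm. The spring pin's housing is on the +y side at stage x = 35 mm, up to 48 mm high; the pin's knob reaches y = 86 mm
- carriage (a joint): travel of the carriage along the stage's x axis, m: 0 at home, 0.052 at its stop. A spring pushes it back (2 N at home, 6 N at the stop). The pin drops into the notch at 0.048 to 0.052 and then the carriage stays within that range when let go; let go sooner it snaps home
- push_tab (a point): middle of the top edge of the carriage's upright push tab, on the face to push (the face towards stage -x, nearest the robot). The tab is 50 mm wide (y), 8 mm thick, its top 75 mm above the table and its foot 31 mm above the table; the space behind it is free above the base plate and its two rails (18 mm above the table), except for an end block 26 mm high at stage x = -130 to -122 mm. At home the tab's face is at stage x = -75 mm. Axes as the stage's
- index_pin (a joint): travel of the spring pin towards the carriage, m: about 0 while it rides on the carriage's side, 0.009 when it has dropped into the notch. Its own spring drives it (about 3 N); it need not be touched
- controller: fixed grey controller case 150 (x) x 130 (y) x 45 mm, origin at the centre of its underside. Four white keys stand on its top in a square of 50 mm pitch, at controller x = -45 and 5 mm, y = 25 and -25 mm, in any order; each sits on a black bezel 42 x 42 mm whose top is 49 mm above the table. A blank dark display strip lies at x = 53 mm
- round_key_top (a point): centre of the upper face of the round key, 26 mm across. It stands 59 mm above the table when up; z is up, x and y as the controller's
- square_key_top (a point): centre of the upper face of the square key, 24 x 24 mm. It stands 59 mm above the table when up; z is up, x and y as the controller's
- bar_key_top (a point): centre of the upper face of the long bar key, 13 mm (x) x 36 mm (y). It stands 59 mm above the table when up; z is up, x and y as the controller's
- triangle_key_top (a point): centre of the upper face of the triangular key (equal sides of 31 mm), which must not be pressed. It stands 59 mm above the table when up; z is up, x and y as the controller's
- round_key (a joint): how far the round key is pressed, m: 0 up, 0.006 fully down (5 N at the bottom, 1.5 N to start); springs back
- square_key (a joint): how far the square key is pressed, m: 0 up, 0.006 fully down (5 N at the bottom, 1.5 N to start); springs back
- bar_key (a joint): how far the bar key is pressed, m: 0 up, 0.006 fully down (5 N at the bottom, 1.5 N to start); springs back
- triangle_key (a joint): how far the triangle key is pressed, m: 0 up, 0.006 fully down (5 N at the bottom, 1.5 N to start); springs back
- wrench: loose steel wrench 170 mm long, lying flat between stage and controller; origin near its middle, its length along x
- dish: loose clear shallow dish, 90 mm across, 14 mm high; origin at the centre of its underside
- sample_box: loose closed black box 70 x 90 x 30 mm; origin at the centre of its underside
- lens_ring: loose dark steel ring, 50 mm outside, 38 mm inside, 18 mm high; origin at the centre of its underside

How it is judged (in metres and radians):
On the way, in this order (a step that is already met when the one before it is completed fails the run):
1. the carriage is held by the pin in its notch, with nothing pushing it (value of joint carriage above 0.045 m and value of joint index_pin above 0.006 m and contact force between stage and the arm below 0.1 N and contact force between stage and the fingers below 0.1 N), for 0.2 s.
2. the round key is fully down, the other keys up (value of joint round_key above 0.0045 m and value of joint each of square_key, bar_key, triangle_key below 0.002 m), for 0.05 s.
3. the square key is fully down, the other keys up (value of joint square_key above 0.0045 m and value of joint each of round_key, bar_key, triangle_key below 0.002 m), for 0.05 s.
4. the long bar key is fully down, the other keys up (value of joint bar_key above 0.0045 m and value of joint each of round_key, square_key, triangle_key below 0.002 m), for 0.05 s.
At the end, for the whole second after the job is handed in: the carriage is held by the pin (travel over 45 mm, pin over 6 mm into the notch), all four keys are up (within 1 mm), and the loose things lie within 30 mm of where they were (value of joint carriage above 0.045 m and value of joint index_pin above 0.006 m and value of joint each of round_key, square_key, bar_key, triangle_key below 0.001 m and distance of each of wrench, dish, sample_box, lens_ring from where it was at the start of the episode below 0.03 m); the robot touches nothing.
It fails at once if the triangular key is pressed (over 3 mm) (value of joint triangle_key above 0.003 m).
It fails at once if a key is pressed (over 3 mm) while the carriage is not held (travel under 45 mm) (value of joint carriage below 0.045 m and value of joint any of round_key, square_key, bar_key above 0.003 m).
It fails at once if two keys are pressed together (both over 3 mm) (value of joint each of round_key, square_key above 0.003 m or value of joint each of round_key, bar_key above 0.003 m or value of joint each of square_key, bar_key above 0.003 m).
It fails at once if a loose thing is moved more than 30 mm (distance of any of wrench, dish, sample_box, lens_ring from where it was at the start of the episode above 0.03 m).
It also fails if it takes over 61 s, if anything falls off the work surface, if the arm or the gripper's body presses on something with over 40 N, if the wrist force passes 120 N, or if a joint passes its speed limit or range.

## Working session

There is one attempt and no reset: what is moved stays moved. The work goes in short steps, Python scripts to look and compute and a tool call to move; the robot and the scene stay as the last step left them, time stands still between calls to the robot, and variables do not carry over. Pictures are saved under pics/ and viewed, and the job is handed in when it is done.

Besides the shell and the picture viewer there is one more tool, called after "Call:" as name(argument=value, ...) on one line, values as JSON. play_rows: Moves the arm, as the interface text tells. Its arguments: {"type":"object","properties":{"rows":{"type":"array"},"squeeze":{"type":"number"}},"required":["rows"]}

```bash
ls; mkdir -p pics; python3 - <<'E'
from workcell import bot
import cv2,numpy as np
print(bot.get_obs())
for n in ("side","top","wrist"):
    m=bot.camera_model(n);print(n,m)
for n in ("side","top"):
    p,d=bot.camera(n);cv2.imwrite(f"pics/{n}0.png",p);np.save(f"{n}0.npy",d)
E
```

```text
pics
{'time': 0.0, 'q': array([-7.37982958e+01,  5.01211082e+00,  1.00351514e+01,  9.50986958e+01,
        1.03428040e-03,  8.99994553e+01]), 'qd': array([ 0.08854668,  0.02645705,  0.07616066, -0.00045297,  0.03763475,
        0.01557259]), 'joint_efforts': array([ 3.98297561e-04, -5.20392287e+01,  4.64799142e+01,  1.64695247e-02,
        3.07188770e-05,  1.21109889e-05]), 'ee_pos': array([ 0.15340508, -0.52794669,  0.23057961]), 'tcp_rot': array([179.21621525,  89.92433774, 105.41846345]), 'wrist_force': array([0.30351547, 0.20244771, 0.46517504]), 'torque': array([ 1.48470812e-02,  7.14453729e-05, -3.74667096e-02]), 'opening': 0.08548112787157847}
side {'fx': 359.8375504837607, 'fy': 359.8375504837607, 'cx': 251.4247299731364, 'cy': 191.7791786477206, 'k1': -0.00417409177978272, 'origin': array([0.23813329, 0.65275538, 0.80848862]), 'attitude': array([-133.0321583 ,   -0.64416727, -150.43843207])}
top {'fx': 369.10033781626214, 'fy': 369.10033781626214, 'cx': 252.5102479995294, 'cy': 193.47697483304748, 'k1': -0.009623364682396404, 'origin': array([ 0.48816986, -0.01194652,  1.10106987]), 'attitude': array([-173.64271227,   -0.46388999,  -88.46203149])}
wrist {'fx': 344.66925311297695, 'fy': 344.66925311297695, 'cx': 251.89840818021912, 'cy': 193.7524467917008, 'k1': 0.023688442984136006, 'mount': array([[-2.90133787e-04, -3.10839606e-01,  9.50462338e-01,
        -1.42595205e-01],
       [ 3.12740317e-04, -9.50462359e-01, -3.10839517e-01,
         8.06860747e-02],
       [ 9.99999909e-01,  2.07062846e-04,  3.72973320e-04,
        -1.13030738e-03],
       [ 0.00000000e+00,  0.00000000e+00,  0.00000000e+00,
         1.00000000e+00]])}
```

View pics/top0.png

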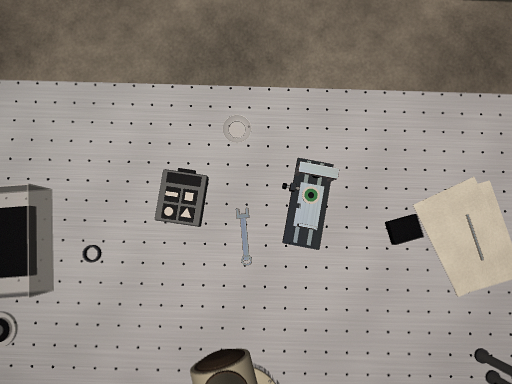

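View pics/side0.png

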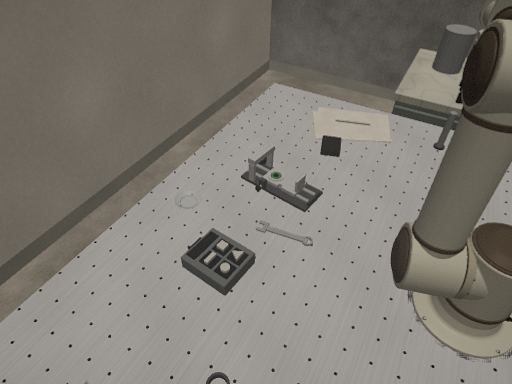

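The top picture shows the controller at about (182,198): bar key (171,195), square (189,197), round (168,212), triangle (186,213). The stage is at about (308,204), with the bridge at the far end. I'll enlarge these for exact positions.

```bash
cat > h.py <<'E'
import numpy as np,cv2
from scipy.spatial.transform import Rotation as R
from workcell import bot
def pose(n,obs=None):
    m=bot.camera_model(n)
    if n=="wrist":
        T=np.eye(4);T[:3,:3]=R.from_euler('xyz',obs['tcp_rot'],degrees=True).as_matrix();T[:3,3]=obs['ee_pos']
        T=T@m['mount']; return m,T[:3,:3],T[:3,3]
    return m,R.from_euler('xyz',m['attitude'],degrees=True).as_matrix(),np.array(m['origin'])
def ray(n,u,v,obs=None):
    m,Rm,o=pose(n,obs)
    K=np.array([[m['fx'],0,m['cx']],[0,m['fy'],m['cy']],[0,0,1]])
    x,y=cv2.undistortPoints(np.array([[[u,v]]],float),K,np.array([m['k1'],0,0,0,0.]))[0,0]
    return o,Rm@np.array([x,y,1.])
def atz(n,u,v,z,obs=None):
    o,d=ray(n,u,v,obs); return o+d*(z-o[2])/d[2]
def proj(n,P,obs=None):
    m,Rm,o=pose(n,obs); p=(np.asarray(P)-o)@Rm; x,y=p[0]/p[2],p[1]/p[2]; s=1+m['k1']*(x*x+y*y)
    return np.array([m['fx']*x*s+m['cx'],m['fy']*y*s+m['cy']])
E
python3 - <<'E'
import cv2
p=cv2.imread('pics/top0.png')
a=cv2.resize(p[150:260,140:230],None,fx=5,fy=5,interpolation=cv2.INTER_CUBIC)
b=cv2.resize(p[150:260,270:350],None,fx=5,fy=5,interpolation=cv2.INTER_CUBIC)
cv2.imwrite('pics/tc.png',a[:, :]);cv2.imwrite('pics/ts.png',b)
E
```

```text
(no output)
```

View pics/tc.png

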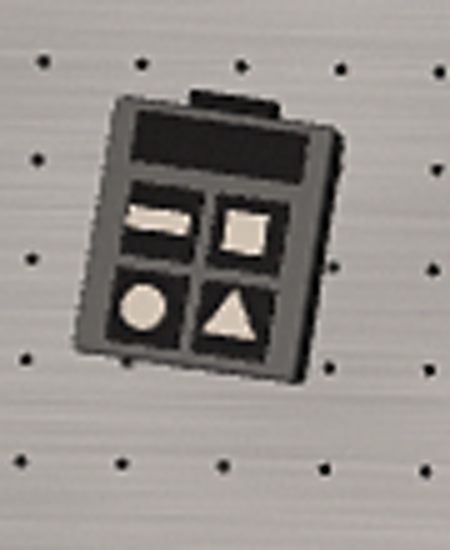

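View pics/ts.png

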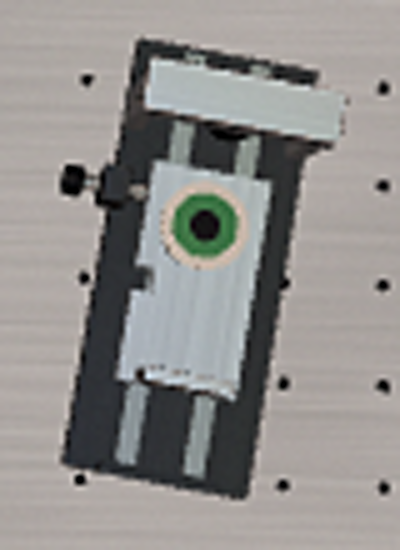

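Controller crop: round (143,307), square (245,232), bar (158,219), triangle (231,318). Stage crop: base plate near corners (63,463) and (247,497), far-left corner (138,40), tab at about (190,380).

```bash
python3 - <<'E'
from h import *
f=lambda x,o:o+(x+.5)/5-.5
P={}
for k,(x,y) in dict(round=(143,307),square=(245,232),bar=(158,219),tri=(233,318)).items():
    P[k]=atz('top',f(x,140),f(y,150),.059); print(k,P[k].round(4), proj('side',P[k]).round(1))
for a,b in (('round','tri'),('round','bar'),('tri','square'),('bar','square')): 
    d=P[a]-P[b];print(a,b,np.linalg.norm(d).round(4),np.degrees(np.arctan2(d[1],d[0])).round(1))
C={k:atz('top',f(x,270),f(y,150),.012) for k,(x,y) in dict(nl=(63,463),nr=(247,497),fl=(138,40),fr=(318,72)).items()}
for k in C: print(k,C[k].round(4),proj('side',C[k]).round(1))
for a,b in (('nl','nr'),('fl','fr'),('fl','nl'),('fr','nr')):
    d=C[a]-C[b];print(a,b,np.linalg.norm(d).round(4),np.degrees(np.arctan2(d[1],d[0])).round(1))
print(sum(C.values())/4)
p=cv2.imread('pics/side0.png')
cv2.imwrite('pics/sc.png',cv2.resize(p[140:300,170:330],None,fx=3.6,fy=3.6,interpolation=cv2.INTER_CUBIC))
E
```

```text
round [0.5481 0.2193 0.059 ] [225.7 266.1]
square [0.5922 0.1637 0.059 ] [223. 244.]
bar [0.5983 0.2133 0.059 ] [210.4 256.3]
tri [0.5433 0.1682 0.059 ] [237.9 252.7]
round tri 0.0513 84.6
round bar 0.0505 173.3
tri square 0.0491 174.7
bar square 0.05 83.1
nl [ 0.4686 -0.1083  0.012 ] [305.2 209.3]
nr [ 0.4517 -0.2164  0.012 ] [323.1 190.7]
fl [ 0.7219 -0.1488  0.012 ] [241.4 175.2]
fr [ 0.7054 -0.2573  0.012 ] [260.8 159.7]
nl nr 0.1094 81.1
fl fr 0.1097 81.4
fl nl 0.2565 -9.1
fr nr 0.257 -9.2
[ 0.58690688 -0.18269568  0.012     ]
```

View pics/sc.png

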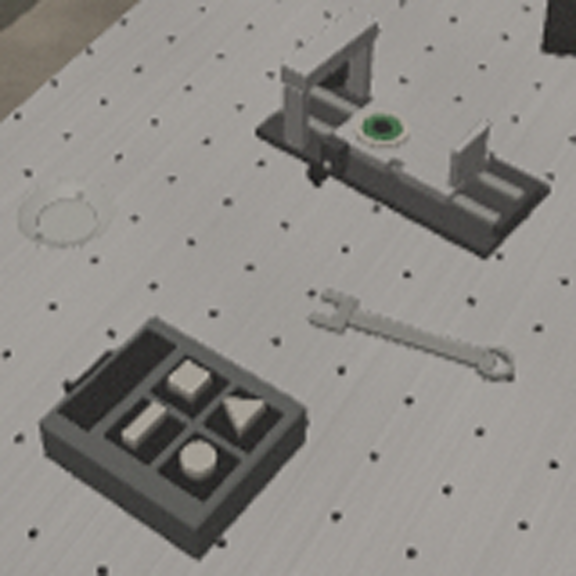

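```bash
cat >> h.py <<'E'
def tl(target,yaw_stage=None):
    o=bot.get_obs();M=R.from_euler('xyz',o['tcp_rot'],degrees=True).as_matrix();p=o['ee_pos']
    print('t',o['time'],'tcp',p.round(4),'F',o['wrist_force'].round(2),'q',o['q'].round(1),'op',round(o['opening'],4))
    print('axes xyz cols\n',M.round(3)); print('shift cm',(M.T@(np.array(target)-p)*100).round(2))
    print('tool y heading',np.degrees(np.arctan2(M[1,1],M[0,1])).round(2))
E
python3 - <<'E'
from h import *
tl([.490,-.168,.20])
E
```

```text
t 0.1 tcp [ 0.1534 -0.528   0.2307] F [-0.46  1.57  0.15] q [-73.8   5.   10.   95.1  -0.   90. ] op 0.0853
axes xyz cols
 [[-0.     0.96   0.279]
 [ 0.001  0.279 -0.96 ]
 [-1.    -0.    -0.001]]
shift cm [  3.1   42.37 -25.17]
tool y heading 16.2
```

Call:
play_rows(rows=[[[0.5, 4, -2.4], 5, 0], [[1, 8, -4.8], 10, 0], [[1.5, 11.5, -6.8], 15, 0], [[2, 15, -9], 20, 0], [[2.5, 18.6, -11], 25, 0], [[3, 22, -13], 25.1, 0], [[3.1, 25.5, -15.1], 25.1, 0], [[3.1, 29, -17.2], 25.1, 0], [[3.1, 32.5, -19.3], 25.1, 0], [[3.1, 36, -21.3], 25.1, 0], [[3.1, 39.4, -23.4], 25.1, 0], [[3.1, 42.4, -25.2], 25.1, 0]])

```text
time: 1.1
ee_pos: [0.4915, -0.1656, 0.2]
tcp_rot: [-135.0, 90.0, 126.1]
wrist_force: [0.3, -0.7, 0.4]
opening: 0.0001
```

```bash
python3 - <<'E'
from h import *
o=bot.get_obs();p,d=bot.camera('wrist');cv2.imwrite('pics/w1.png',p)
p,d=bot.camera('top');cv2.imwrite('pics/top1.png',p)
tl([.490,-.168,.045])
for x,y,z in((-.075,.025,.075),(-.075,-.025,.075)):
    a=np.radians(-8.9);P=[.587+x*np.cos(a)-y*np.sin(a),-.183+x*np.sin(a)+y*np.cos(a),z];print(proj('wrist',P,o))
E
```

```text
t 1.2 tcp [ 0.4927 -0.1642  0.1993] F [-1.29  1.07  0.21] q [-1.850e+01  3.000e-01  1.600e+00  9.140e+01  1.000e-01  1.702e+02] op 0.0003
axes xyz cols
 [[-0.001  0.989 -0.15 ]
 [ 0.001 -0.15  -0.989]
 [-1.    -0.001 -0.001]]
shift cm [15.43 -0.2   0.43]
tool y heading -8.61
[225.06298713 158.3182695 ]
[288.35846691 158.37643634]
```

View pics/w1.png

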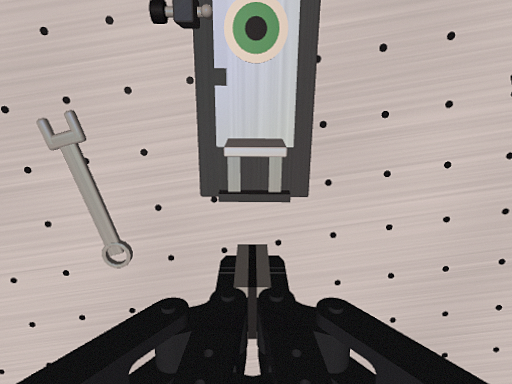

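The wrist picture shows the tab's top edge from (224,156) to (287,156). I predicted (225,158) to (288,158), so the estimate holds. The end block is at rows 190–202. Next I go down behind the tab.

Call:
play_rows(rows=[[[3, 0, 0], 0, 0], [[6, 0, 0], 0, 0], [[9, 0, 0], 0, 0], [[12, 0, 0], 0, 0], [[14, 0, 0], 0, 0], [[15.5, 0, 0], 0, 0], [[15.5, 0, 0], 0, 0], [[15.5, 0, 0], 0, 0]])

```text
time: 1.87
ee_pos: [0.4895, -0.168, 0.0449]
tcp_rot: [-96.6, 89.9, 164.4]
wrist_force: [-0.2, 0.0, 0.9]
opening: 0.0002
```

```bash
python3 - <<'E'
from h import *
tl([.490,-.168,.045])
o=bot.get_obs();p,d=bot.camera('wrist');cv2.imwrite('pics/w2.png',p)
E
```

```text
t 1.8667 tcp [ 0.4895 -0.168   0.0449] F [-0.19  0.03  0.93] q [-18.9   1.2 -14.5  74.4  -0.  170. ] op 0.0002
axes xyz cols
 [[-0.002  0.988 -0.155]
 [ 0.    -0.155 -0.988]
 [-1.    -0.002 -0.   ]]
shift cm [-0.01  0.05 -0.01]
tool y heading -8.92
```

View pics/w2.png

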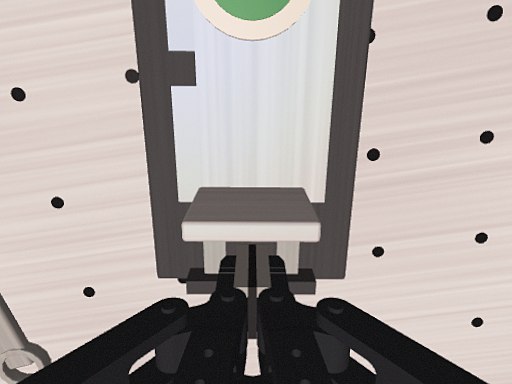

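The fingers are centred behind the tab, whose face is at rows 222–240. Now I push.

Call:
play_rows(rows=[[[0, 0.6, 0], 0, 0], [[0, 1.2, 0], 0, 0], [[0, 1.8, 0], 0, 0], [[0, 2.4, 0], 0, 0], [[0, 3.0, 0], 0, 0], [[0, 3.6, 0], 0, 0], [[0, 4.2, 0], 0, 0], [[0, 4.8, 0], 0, 0], [[0, 5.3, 0], 0, 0], [[0, 5.6, 0], 0, 0], [[0, 5.6, 0], 0, 0], [[0, 5.6, 0], 0, 0]])

```text
time: 2.92
ee_pos: [0.5462, -0.1767, 0.0454]
tcp_rot: [43.5, 90.0, -55.4]
wrist_force: [-2.5, -0.5, 1.9]
opening: 0.0
```

```bash
cat >s.py <<'E'
from h import *
import sys
tl([.490,-.168,.045])
p,d=bot.camera('wrist');cv2.imwrite(f'pics/{sys.argv[1]}.png',p)
E
python3 s.py w3
```

```text
t 2.9167 tcp [ 0.5462 -0.1767  0.0454] F [-2.53 -0.53  1.9 ] q [-17.9   8.7  -6.4  74.9  -0.  171. ] op 0.0
axes xyz cols
 [[ 0.     0.988 -0.155]
 [-0.    -0.155 -0.988]
 [-1.     0.     0.   ]]
shift cm [ 0.04 -5.68  0.01]
tool y heading -8.9
```

View pics/w3.png

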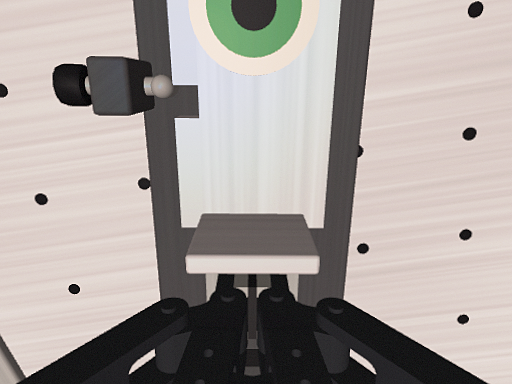

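The pin tip is at (162,86) and the notch runs over rows 85–117 with its centre near 101, so about 6–7 mm remains.

Call:
play_rows(rows=[[[0, 0.2, 0], 0, 0], [[0, 0.4, 0], 0, 0], [[0, 0.5, 0], 0, 0], [[0, 0.6, 0], 0, 0], [[0, 0.6, 0], 0, 0], [[0, 0.6, 0], 0, 0], [[0, 0.6, 0], 0, 0]])

```text
time: 3.55
ee_pos: [0.5511, -0.1774, 0.0454]
tcp_rot: [-84.1, 90.0, 177.0]
wrist_force: [-5.6, 0.2, 3.1]
opening: 0.0001
```

```bash
python3 s.py w4
```

```text
t 3.55 tcp [ 0.5511 -0.1774  0.0454] F [-5.65  0.15  3.12] q [-17.8   9.4  -5.6  75.   -0.  171.1] op 0.0001
axes xyz cols
 [[-0.001  0.988 -0.155]
 [ 0.    -0.155 -0.988]
 [-1.    -0.001  0.   ]]
shift cm [ 0.04 -6.19  0.02]
tool y heading -8.9
```

View pics/w4.png

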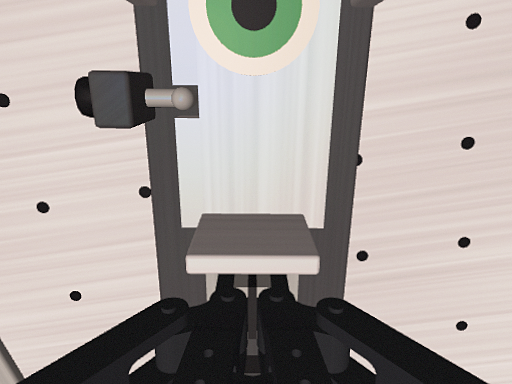

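The pin has dropped into the notch: its tip is now at (183,98) inside the notch, and the knob has drawn in. I back off and look again.

Call:
play_rows(rows=[[[0, -0.3, 0], 0, 0], [[0, -0.7, 0], 0, 0], [[0, -1.2, 0], 0, 0], [[0, -1.8, 0], 0, 0], [[0, -1.8, 0], 0, 0], [[-3, -1.8, 0], 0, 0], [[-6, -1.8, 0], 0, 0], [[-9, -1.8, 0], 0, 0], [[-11, -1.8, 0], 0, 0], [[-11, -1.8, 0], 0, 0], [[-11, -1.8, 0], 0, 0]])

```text
time: 4.52
ee_pos: [0.5345, -0.1748, 0.1566]
tcp_rot: [82.5, 89.8, -16.4]
wrist_force: [0.1, 0.1, -0.6]
opening: -0.0003
```

```bash
python3 s.py w5; python3 - <<'E'
from h import *
tl([.5481,.2193,.12])
E
```

```text
t 4.5167 tcp [ 0.5345 -0.1748  0.1566] F [ 0.06  0.09 -0.56] q [-18.1   5.6   2.5  86.7   0.  170.8] op -0.0003
axes xyz cols
 [[ 0.003  0.988 -0.155]
 [-0.001 -0.155 -0.988]
 [-1.     0.003  0.   ]]
shift cm [ 1.114e+01 -4.530e+00  1.000e-02]
tool y heading -8.89
t 4.5667 tcp [ 0.5339 -0.1746  0.1551] F [-0.32 -0.04 -0.81] q [-18.1   5.7   2.4  86.7   0.  170.8] op -0.0001
axes xyz cols
 [[ 0.001  0.988 -0.155]
 [-0.    -0.155 -0.988]
 [-1.     0.001 -0.   ]]
shift cm [  3.51  -4.69 -39.14]
tool y heading -8.9
```

View pics/w5.png

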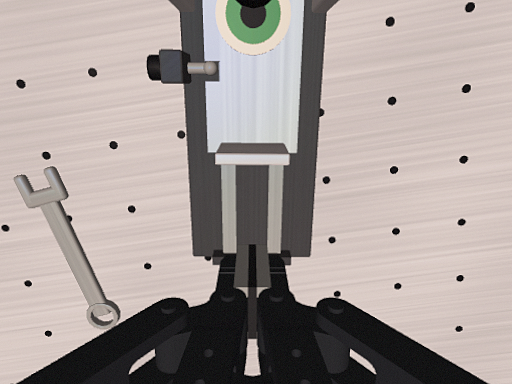

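The carriage stays held: pin tip at (211,68) in the notch, tab at row 158. Next I go over to the controller. Joint 6 has to stay in range, so I turn the tool about 93° to line up with the controller's y axis.

Call:
play_rows(rows=[[[-1, 0, -1], -7, 0], [[-2, 0, -3], -14, 0], [[-3, -0.2, -6], -21, 0], [[-3.5, -0.4, -9], -28, 0], [[-3.5, -0.6, -12], -35, 0], [[-3.5, -0.8, -15], -42, 0], [[-3.5, -1, -18], -49, 0], [[-3.5, -1.2, -21], -56, 0], [[-3.5, -1.25, -24], -63, 0], [[-3.5, -1.25, -26], -70, 0], [[-3.5, -1.25, -28], -77, 0], [[-3.5, -1.25, -28.6], -84, 0]])

```text
time: 5.57
ee_pos: [0.5653, 0.1124, 0.1883]
tcp_rot: [-169.1, 89.9, 176.5]
wrist_force: [0.0, -0.7, 0.7]
opening: 0.0
```

Call:
play_rows(rows=[[[0, 0, 0], -6, 0], [[0, 0, 0], -8.8, 0], [[0, 0, 0], -8.8, 0], [[0, 0, 0], -8.8, 0], [[0, 0, 0], -8.8, 0]])

```text
time: 5.98
ee_pos: [0.5654, 0.1097, 0.1895]
tcp_rot: [-165.8, 89.9, -172.0]
wrist_force: [-0.3, -0.9, -0.4]
opening: -0.0002
```

```bash
python3 - <<'E'
from h import *
o=bot.get_obs();tl([.5481,.2193,.10])
p,d=bot.camera('wrist');cv2.imwrite(f'pics/w6.png',p);np.save('o6.npy',o,allow_pickle=True)
for k,P in dict(round=(.5481,.2193,.059),square=(.5922,.1637,.059),bar=(.5983,.2133,.059),tri=(.5433,.1682,.059)).items(): print(k,proj('wrist',P,o).round(1))
E
```

```text
t 5.9833 tcp [0.5654 0.1097 0.1895] F [-0.27 -0.93 -0.38] q [ 11.    8.    8.7  90.8   0.  107.2] op -0.0002
axes xyz cols
 [[-0.001  0.108  0.994]
 [-0.     0.994 -0.108]
 [-1.    -0.    -0.001]]
shift cm [ 8.95 10.71 -2.9 ]
tool y heading 83.78
round [211.4  42.7]
square [278.4 114.1]
bar [281.1  43.5]
tri [214.9 115.2]
```

View pics/w6.png

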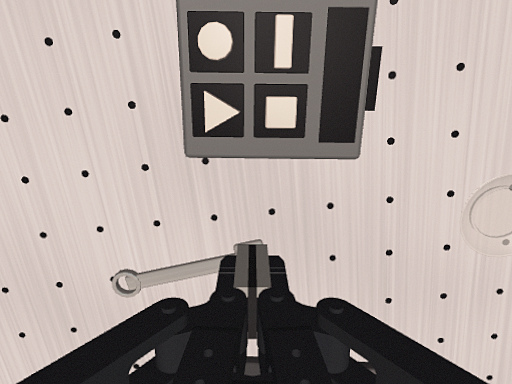

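Wrist picture: round (214.5,41), bar (284,41), square (282,112.5), triangle about (218,112). I take these positions as refined.

```bash
python3 - <<'E'
from h import *
o=np.load('o6.npy',allow_pickle=True).item()
M=R.from_euler('xyz',o['tcp_rot'],degrees=True).as_matrix()
for k,(u,v) in dict(round=(214.5,41),bar=(284,41),square=(282,112.5)).items():
    P=atz('wrist',u,v,.059,o);print(k,P.round(4),(M.T@(P-o['ee_pos'])*100).round(2))
E
```

```text
round [0.5505 0.2202 0.059 ] [13.05 10.83 -2.67]
bar [0.6006 0.2147 0.059 ] [13.04 10.83  2.37]
square [0.5951 0.1646 0.059 ] [13.04  5.79  2.37]
```

Call:
play_rows(rows=[[[3, 3.5, -1], 0, 0], [[6, 7, -2], 0, 0], [[8, 10.8, -2.75], 0, 0], [[10, 10.8, -2.75], 0, 0], [[11.5, 10.8, -2.75], 0, 0], [[12.2, 10.8, -2.75], 0, 0], [[12.8, 10.8, -2.75], 0, 0], [[12.8, 10.8, -2.75], 0, 0], [[12.8, 10.8, -2.75], 0, 0]])

```text
time: 6.78
ee_pos: [0.5503, 0.2197, 0.0632]
tcp_rot: [27.7, 89.9, 21.5]
wrist_force: [0.9, 0.3, 0.1]
opening: 0.0004
```

```bash
python3 - <<'E'
from h import *
tl([.5497,.2199,.0527])
p,d=bot.camera('wrist');cv2.imwrite(f'pics/w7.png',p)
p,d=bot.camera('side');cv2.imwrite('pics/s7.png',cv2.resize(p[190:310,160:320],None,fx=4,fy=4,interpolation=cv2.INTER_CUBIC))
E
```

```text
t 6.7833 tcp [0.5503 0.2197 0.0632] F [0.92 0.32 0.07] q [ 21.8  10.7  -2.1  77.1  -0.  117.9] op 0.0004
axes xyz cols
 [[ 0.001  0.107  0.994]
 [ 0.     0.994 -0.107]
 [-1.     0.001  0.001]]
shift cm [ 1.05  0.01 -0.07]
tool y heading 83.83
```

View pics/w7.png

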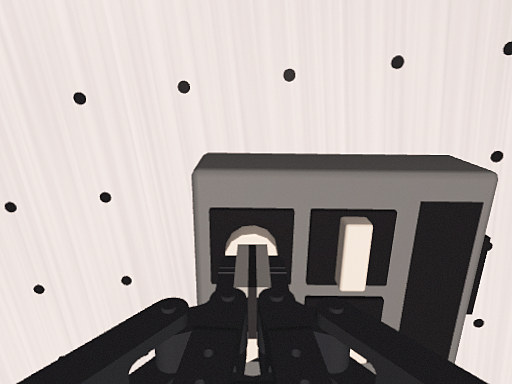

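View pics/s7.png

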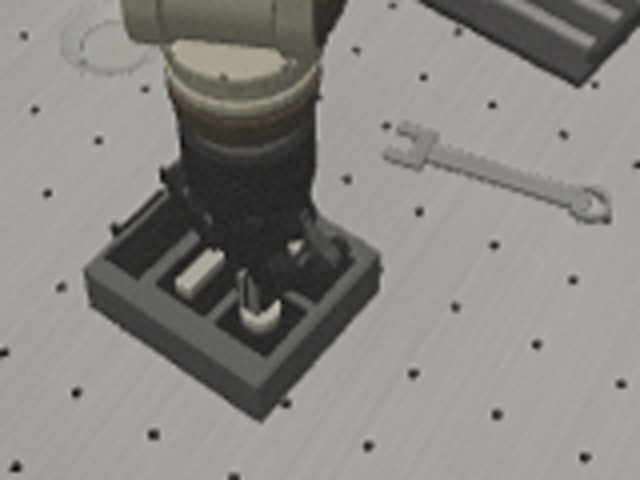

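The fingertips are centred over the round key, with the tip at about (252,245) in the wrist view. Now I press it.

Call:
play_rows(rows=[[[0.4, 0, 0], 0, 0], [[0.7, 0, 0], 0, 0], [[0.95, 0, 0], 0, 0], [[1.05, 0, 0], 0, 0], [[1.05, 0, 0], 0, 0], [[1.05, 0, 0], 0, 0]])

```text
time: 7.38
ee_pos: [0.5506, 0.2201, 0.053]
tcp_rot: [14.8, 89.9, 8.7]
wrist_force: [0.7, -1.6, 8.4]
opening: 0.0001
```

```bash
python3 s.py w8
```

```text
t 7.3833 tcp [0.5506 0.2201 0.053 ] F [ 0.7  -1.59  8.44] q [ 21.8  11.   -3.   75.9  -0.  117.9] op 0.0001
axes xyz cols
 [[ 0.002  0.106  0.994]
 [ 0.     0.994 -0.106]
 [-1.     0.001  0.002]]
shift cm [  0.77 -39.24  -1.9 ]
tool y heading 83.89
```

View pics/w8.png

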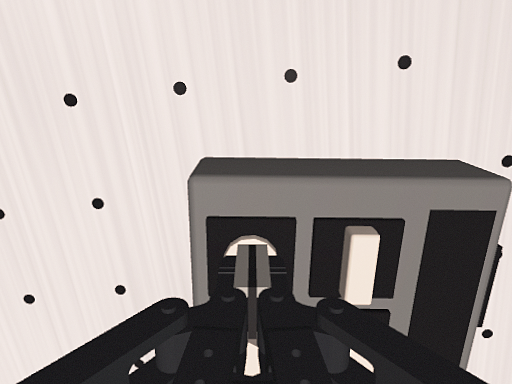

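The round key is on its stop (z = 0.053, 8.4 N). I lift, cross to the square key and press it to the same depth.

Call:
play_rows(rows=[[[-1.5, 0, 0], 0, 0], [[-3, 0, 0], 0, 0], [[-3, -2.5, 2.5], 0, 0], [[-3, -5.05, 5.0], 0, 0], [[-3, -5.05, 5.0], 0, 0], [[-2, -5.05, 5.0], 0, 0], [[-1.2, -5.05, 5.0], 0, 0], [[-1.2, -5.05, 5.0], 0, 0]])

```text
time: 8.1
ee_pos: [0.5924, 0.1649, 0.0608]
tcp_rot: [-162.1, 89.8, -168.1]
wrist_force: [0.7, 0.3, -0.7]
opening: 0.0002
```

```bash
python3 s.py w9
```

```text
t 8.1 tcp [0.5924 0.1649 0.0608] F [ 0.74  0.34 -0.66] q [ 15.5  14.1   1.6  77.7   0.  111.6] op 0.0002
axes xyz cols
 [[-0.004  0.106  0.994]
 [-0.001  0.994 -0.106]
 [-1.    -0.001 -0.004]]
shift cm [  1.64 -34.18  -6.66]
tool y heading 83.94
```

View pics/w9.png

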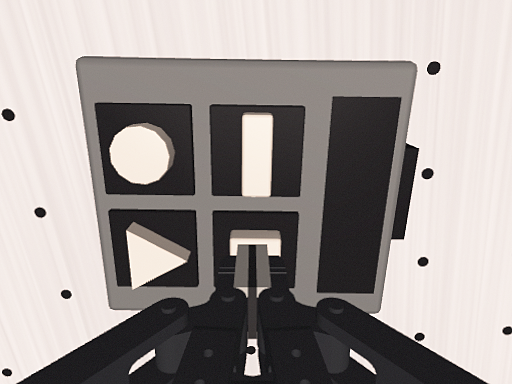

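The fingertips are over the square key (key centre at about column 256, tip at 252), and the round key is up again. Press.

Call:
play_rows(rows=[[[0.4, 0, 0.1], 0, 0], [[0.8, 0, 0.1], 0, 0], [[1.1, 0, 0.1], 0, 0], [[1.2, 0, 0.1], 0, 0], [[1.2, 0, 0.1], 0, 0], [[1.2, 0, 0.1], 0, 0]])

```text
time: 8.65
ee_pos: [0.5951, 0.1653, 0.053]
tcp_rot: [57.9, 89.9, 51.9]
wrist_force: [-4.4, 1.7, 7.9]
opening: -0.0005
```

The square key is on its stop (z = 0.053, 7.9 N). Next is the bar key.

Call:
play_rows(rows=[[[-1.5, 0, 0], 0, 0], [[-3, 0, 0], 0, 0], [[-3, 2.5, 0], 0, 0], [[-3, 5.0, -0.05], 0, 0], [[-3, 5.0, -0.05], 0, 0], [[-2, 5.0, -0.05], 0, 0], [[-1.2, 5.0, -0.05], 0, 0], [[-1.2, 5.0, -0.05], 0, 0]])

```text
time: 9.32
ee_pos: [0.5987, 0.2133, 0.0608]
tcp_rot: [-151.2, 89.8, -157.3]
wrist_force: [0.1, -0.2, -0.4]
opening: -0.0005
```

```bash
python3 s.py w10
```

```text
t 9.3167 tcp [0.5987 0.2133 0.0608] F [ 0.15 -0.2  -0.36] q [ 19.6  16.9   5.   78.3  -0.  115.7] op -0.0005
axes xyz cols
 [[-0.003  0.107  0.994]
 [-0.001  0.994 -0.107]
 [-1.    -0.002 -0.003]]
shift cm [  1.68 -39.07  -6.74]
tool y heading 83.88
```

View pics/w10.png

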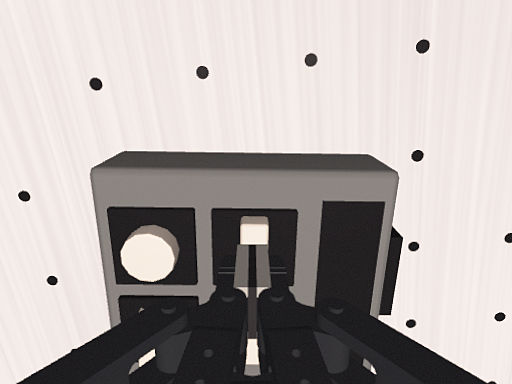

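The fingertips are over the bar key, with its far end showing at (254,230). Press.

Call:
play_rows(rows=[[[0.4, 0, 0], 0, 0], [[0.8, 0, 0], 0, 0], [[1.1, 0, 0], 0, 0], [[1.2, 0, 0], 0, 0], [[1.2, 0, 0], 0, 0], [[1.2, 0, 0], 0, 0]])

```text
time: 9.87
ee_pos: [0.6002, 0.2137, 0.053]
tcp_rot: [-8.5, 89.9, -14.7]
wrist_force: [-2.8, -3.6, 9.4]
opening: -0.0001
```

Call:
play_rows(rows=[[[-2, 0, 0], 0, 0], [[-5, 0, 0], 0, 0], [[-9, 0, 0], 0, 0], [[-13, 0, 0], 0, 0], [[-13, -3, 0], 0, 0], [[-13, -6, -2], 0, 0], [[-13, -10, -4], 0, 0], [[-13, -10, -4], 0, 0], [[-13, -10, -4], 0, 0], [[-13, -10, -4], 0, 0]])

```text
time: 10.7
ee_pos: [0.5499, 0.1191, 0.1821]
tcp_rot: [31.5, 89.9, 25.3]
wrist_force: [0.1, -0.7, -0.8]
opening: -0.0003
```

```bash
python3 s.py w11; python3 - <<'E'
from h import *
p,d=bot.camera('top');cv2.imwrite('pics/top11.png',cv2.resize(p[90:280,60:440],None,fx=2.1,fy=2.1,interpolation=cv2.INTER_CUBIC))
E
```

```text
t 10.7 tcp [0.5499 0.1191 0.1821] F [ 0.09 -0.73 -0.77] q [ 12.2   5.9   5.6  89.6   0.  108.4] op -0.0003
axes xyz cols
 [[ 0.001  0.107  0.994]
 [ 0.001  0.994 -0.107]
 [-1.     0.001  0.001]]
shift cm [ 13.69 -29.2   -2.9 ]
tool y heading 83.86
```

View pics/w11.png

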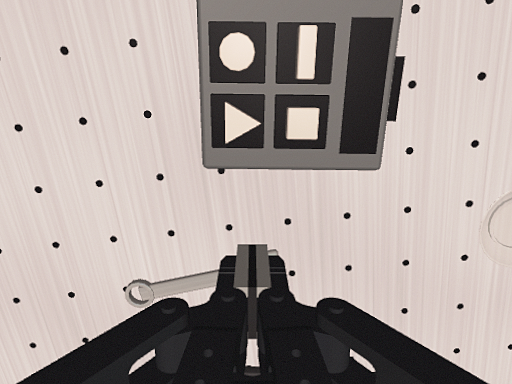

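View pics/top11.png

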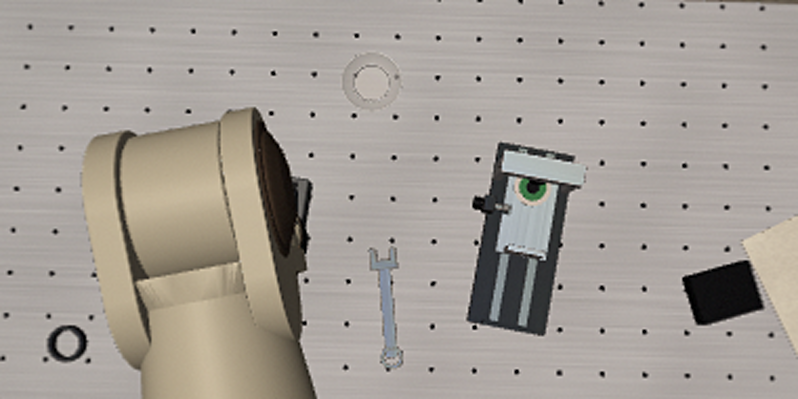

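All four keys are up at (237,50), (307,52), (303,124) and (242,122). The carriage is still forward with the pin in the notch, at (500,208) in the top crop. The wrench, dish, box and ring are where they started, and the arm is clear of everything. I hand the job in.

```bash
python3 -c "
from workcell import bot
print(bot.job_done())"
```

```text
the job is handed in; nothing more can be done
None
```

I pushed the carriage in until the spring pin dropped into its notch, then pressed the round, square and bar keys in that order. I handed the job in at about 11 s; `job_done()` gives no verdict.

- **Carriage:** after I backed the fingers off, the wrist picture showed the pin in the notch. The top picture taken just before hand-in showed it still held.
- **Keys:** each press ended at TCP z = 0.053 m, the height of a key that is fully down. The upward force was 8.4 N for the round, 7.9 N for the square and 9.4 N for the bar, against 5 N of spring at the bottom. I judged "fully down" from that height and force, as the key joints can't be read directly. In the last wrist picture all four keys looked up; the tool never went over the triangular key.
- **Loose things:** the wrench, dish, box and ring looked unmoved in the last top picture. I judged this by eye and did not measure it. The arm ended clear of everything.
- **Disagreement:** the top and wrist cameras placed the keys 1–3 mm apart. That was well within the size of the keys, so I used values close to the wrist camera's.

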